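# Set the height gauge on a stake, then hold the clamp bolt's head against the nut runner

## Task

Gently lower the height gauge by its red cap until its sprung tip stands on the flat top of the stake and is pressed about half way into its sleeve, and leave the gauge there to watch the stake's height. Then reach down through the narrow gap behind the steel bracket, grip the hidden brass hex bolt head that the nut runner is slowly dragging round, and stop it from turning. Finish while still gripping the head and holding it still; leave the bowl, hammer, tin and steel block alone.

Things in the scene. Friction and masses are not known exactly. Their poses are not given: they have to be found in the camera images.
- holder: Stake holder bolted to the bench: green cast base plate 230 (x) x 290 (y) x 14 mm. Origin on the bench near the base's middle; z up, x away from the robot at yaw 0. In its frame, in mm: a green tower 60 x 60, top at z 76, centred at x 65, y 45, carries the stake; a green rib stands behind the bracket, x -12 to 0, y -80 to -10, up to z 79.
- bracket_top (a point): Middle of the top edge of the upright steel bracket plate, 10 mm thick (holder's x), 70 mm wide (holder's y), top 97 mm above the bench. Behind it (+x of the holder) is the gap, 46 mm wide up to the parallel green rib, open at the top and at both y ends; its floor is the base plate, 14 mm above the bench.
- runner_top (a point): Top centre of the aluminium gear head (40 x 50 mm, top 96 mm above the bench) of the nut runner, fixed on the robot's side of the bracket. Its orange and black handle, 38 mm thick at most, runs from it along -y of the holder for 170 mm, axis 73 mm above the bench.
- post_top (a point): Top of the gauge's fixed steel post, 18 mm diameter, 240 mm above the bench, 90 mm from the tip's axis in +y of the holder. The slide's clamp block (34 x 34 x 40 mm) runs on it.
- bolt_head (a point): Centre of the brass hex bolt head, 24 mm across flats (27.7 over corners), 14 mm thick along the bolt's axis, which is the holder's x. It sits mid-gap behind the bracket, 75 mm above the bench (22 mm below the bracket's top), 16 mm free on either side along the axis (towards the bracket only the 18 mm round shank). These axes turn with the bolt.
- bolt (a joint): Bolt angle, rad, right-handed about the holder's +x. At 0 two flats are upright, facing the holder's +y and -y; flats repeat every 1.047 rad. Starts at -0.45 to 0.25; the nut runner drags it on in + at about 0.034 rad/s (0.12 N m) without end until it is held. It resists faster turning as a damper, 3.5 N m per rad/s; jaws closed with 40 N or more a little off its flats turn it square in 1 to 2 s.
- gauge_cap (a point): Centre of the upper face of the gauge's red cap, a round disc 32 mm across, 12 mm thick, straight above the tip and the stake. Pressing it down (or gripping its rim) moves the gauge's slide, to which it is fixed. The slide's aluminium arm runs from here to the post in +y of the holder, 16 mm wide, its upper face 23 mm below this point.
- gauge_slide (a joint): How far the gauge's slide has been moved down its post, in m, 0 at the top, 0.10 at most. It runs stiffly (it needs 3 to 8 N to move down, most once the tip bears) and stays wherever it is left.
- gauge_tip (a joint): How far the yellow sprung tip is pressed into its sleeve, in m: 0 hanging free, 0.012 fully in. Its spring gives 1 N at the start of the travel and 3.4 N at the end. The tip's yellow stem shows 14 mm long below the sleeve when it is free.
- tip_end (a point): Underside of the gauge's tip, an 18 mm steel foot; 77 mm below the cap's upper face while the tip is free, less what it is pressed in. It is straight above the stake's top.
- stake_top (a point): Centre of the flat top of the steel stake (round head of 60 mm diameter). The stake is fixed, 108 to 132 mm above the bench.
- bowl_mid (a point): Bystander: copper bowl, 130 mm across the rim, 50 mm high; point 25 mm above its underside. Leave it alone.
- hammer_grip (a point): Bystander: hammer, 260 mm long, lying on the bench; point on its handle. Leave it alone.
- polish_tin_mid (a point): Bystander: round steel tin with a lid, 64 mm diameter, 60 mm high; its centre. Leave it alone.
- punch_center (a point): Bystander: round steel doming block, 70 mm diameter, 30 mm high; its centre. Leave it alone.

How it is judged:
On the way:
1. the gauge's tip stands on the stake, pressed part way in (2 to 10.5 mm), and the gauge has been let go (value of joint gauge_tip between 0.002 and 0.0105 m and contact force between gauge_tip and stake above 0.3 N and contact force between the fingers and gauge_slide below 0.2 N), for 0.3 s.
At the end, for the whole second after the job is handed in: The gauge's tip still stands on the stake, pressed in 2 to 10.5 mm of its 12 mm; the fingers grip the bolt head (more than 8 N on it, grasp point within 20 mm of its centre) and it turns at less than 0.012 rad/s (left alone it turns at 0.034) (value of joint gauge_tip between 0.002 and 0.0105 m and contact force between gauge_tip and stake above 0.3 N and velocity of joint bolt between -0.012 and 0.012 rad/s and contact force between the fingers and bolt above 8 N and distance between the grasp point and bolt_head below 0.02 m); the arm keeps its last pose, push and grip.
It fails at once if the copper bowl is moved more than 20 mm (distance of bowl_mid from where it was at the start of the episode above 0.02 m).
It fails at once if the hammer is moved more than 20 mm (distance of hammer_grip from where it was at the start of the episode above 0.02 m).
It fails at once if the polish tin is moved more than 20 mm (distance of polish_tin_mid from where it was at the start of the episode above 0.02 m).
It fails at once if the steel doming block is moved more than 20 mm (distance of punch_center from where it was at the start of the episode above 0.02 m).
It fails at once if the gauge's tip is driven hard against the stake (over 30 N) (contact force between gauge_tip and stake above 30 N).
It also fails if it takes over 54 s, if anything falls off the work surface, if the arm or the gripper's body presses on something with over 40 N, if the wrist force passes 120 N, or if a joint passes its speed limit or range.

## Robot

A 7-joint arm with a two-finger parallel gripper is mounted at the origin on the work surface. World frame = base frame: x ahead of the robot, y to its left, z up, the work surface at z = 0. Lengths are in m, angles in rad, forces in N, time in s.
With the tool pointing down it reaches from about 0.4 to 0.85 m from the base axis. Payload 10.4 kg.
Tool frame: the origin (TCP) lies between the finger pads; the fingertips stand 22 mm ahead of it and the grasp point (between the pads) lies 3 mm ahead of it; z points along the fingers, y is the line along which they close (so a half turn about z gives the same grasp; the last joint's range is limited). The gripper opens to 85 mm and grips with 20 to 120 N. Pads are 22 mm wide; open, the fingers measure 114 mm over their backs; the gripper's body (76 mm by 85 mm) begins 54 mm behind the grasp point. The pads swing forward as they close: fully open they stand 13 mm farther back than shut.
Start: joints at [-1.131, 0.332, -0.065, 1.46, 0.022, 1.35, -0.088], TCP at [0.279, 0.559, 0.253] pointing down, gripper open.
Joint ranges: [-2.6, 2.6], [-0.5, 2.12], [-1.47, 1.34], [0.16, 2.42], [-1.27, 4.41], [0.06, 2.06], [-2.6, 2.6]. Speed limits (rad/s): [2.22, 2.22, 2.79, 2.79, 3.14, 3.14, 3.14].

## Interface

Orientations are given as a unit quaternion [x, y, z, w].
In Python, from workcell import manip, camera, ticket, boxes_of, outline_of gives the robot as it stands.
- The arm moves only by the tool carry_out, never from a script. Its argument "deltas" is a list of rows, each a list of 5 numbers: the shift along the tool's x, y, z as a fraction of full scale, then the turn about the tool's z as a fraction of full scale, then the opening, from -1 (shut) to 1 (fully open), so that 0 is half open. In form: [[tx, ty, tz, spin, gripper], ...]. A call has 1 to 20 rows; each row is the pose to reach, as a shift and turn from the pose commanded when the call began, along the tool's axes at that moment; what a row does not reach only later rows make up. Full scale, the value 1, is 150 mm for a shift and 30 degrees for a turn. A row lasts 1/8 s, in which the tool goes at most 62.5 mm and 10.7 degrees, less where a joint would pass 70% of its speed; a pose out of reach is approached as far as the arm can. A call with a number of a shift or a turn outside -1 to 1 is refused whole. A call with a gripper value outside its range is refused whole. The fingers move at their own pace and stop on an object; "force" is the grip in N (left out, the last holds). Time passes only in rows, so rows that repeat a pose let the fingers close. It gives the time, the measured TCP pose, the force, the opening and the grip force at its end, in the units of the state.
- manip.get_obs(): the state, without advancing time (a new reading comes with each control period).
- camera(name): name is "scene" or "top" or "wrist"; returns a dict with "img" (420x560x3 uint8, red, green, blue), "depth" (420x560 float32, m along the optical axis (not along the pixel's ray), 0 where there is no reading), "vertical_fov" (degrees; the focal length in pixels is half the picture's height over the tangent of half this angle, whatever the lens; pixels are square), "cx", "cy" (the principal point, pixels), "R" (3x3) and "t" (3): a world point X has camera coordinates R X + t. Camera axes: x right, y down, z forward; pixel columns grow to the right and rows downward; lengths in m; the calibration is good to about 2 mm. A picture is of the moment at which its call begins.
- ticket.hand_in(): hands the job in; it is judged then, once.
Trained networks look in a picture, given as the dict that the camera call returned (one of the last four; its "shot" number tells which), for a name from the list of things; names that differ only in an ending like _2 or _b are one class to them, and where a whole thing is asked for, a point or a joint stands for the part that bears it (a point fixed in the world has none). Each returns a list of dicts, best first, with "conf" (0 to 1); they miss things now and then, are a little off and sometimes report something else, mostly with a low value. They report only what shows in the picture. A call takes as long as a camera call.
- boxes_of(query, picture): "position" ([x, y, z] in m, in world coordinates, good to about 4 mm: the middle of the surface that is visible of it).
- outline_of(query, picture): "region" (420x560 bool, what is visible of it).
The state is a dict: "clock": time; "joint_pos": joint angles; "joint_velocities": joint speeds; "tau": joint torques, N m; "position": TCP position; "ee_rot": TCP orientation; "ft_force": force on the tool from outside, world axes, zero at the start; "torque": the same for the moment, N m; "grip_width": opening from 0.0 (shut) to 1.0 (fully open); "grasp_force": force on a finger pad.
Only numpy, scipy, OpenCV 4.12 (cv2) and the standard library are available. Lean on these libraries where they do the work, as an engineer would, in place of code of your own. Each camera call takes 0.05 s, during which the arm holds its last target. There are 200 camera calls.

## Working session

There is one attempt and no reset: what is moved stays moved. The work goes in short steps, Python scripts to look and compute and a tool call to move; the robot and the scene stay as the last step left them, time stands still between calls to the robot, and variables do not carry over. Pictures are saved under pics/ and viewed, at most 10 in all, crops included, and the job is handed in when it is done.

Besides the shell and the picture viewer there is one more tool, called as name(argument=value, ...) on one line, values as JSON. carry_out: Moves the arm, as the interface text tells. Its arguments: {"type":"object","properties":{"deltas":{"type":"array","items":{"type":"array","items":{"type":"number"}}},"force":{"type":"number"}},"required":["deltas"]}

```bash
mkdir -p pics
cat > h.py <<'E'
import numpy as np, cv2
from workcell import manip, camera, ticket, boxes_of, outline_of
def f(p): return p["img"].shape[0]/2/np.tan(np.radians(p["vertical_fov"])/2)
def back(p,u,v,d=None):
    d=p["depth"][int(v),int(u)] if d is None else d
    c=np.array([(u-p["cx"])/f(p)*d,(v-p["cy"])/f(p)*d,d]); return p["R"].T@(c-p["t"])
def cloud(p):
    h,w=p["depth"].shape; v,u=np.mgrid[:h,:w]; d=p["depth"]
    c=np.stack([(u-p["cx"])/f(p)*d,(v-p["cy"])/f(p)*d,d],-1); X=(c-p["t"])@p["R"]; X[d==0]=np.nan; return X
def proj(p,X):
    c=p["R"]@np.array(X)+p["t"]; return c[:2]/c[2]*f(p)+[p["cx"],p["cy"]]
def save(p,n,crop=None,s=1):
    i=p["img"][:,:,::-1]
    if crop: i=i[crop[1]:crop[3],crop[0]:crop[2]]
    cv2.imwrite("pics/"+n+".png",cv2.resize(i,None,fx=s,fy=s))
E
python3 - <<'E'
from h import *
np.set_printoptions(precision=4,suppress=True)
o=manip.get_obs(); print({k:o[k] for k in("clock","position","ee_rot","grip_width","ft_force")})
ims=[]
for c in("scene","top"):
    p=camera(c); ims.append(p["img"][:,:,::-1]); print(c,p["cx"],p["cy"],f(p),p["R"].tolist(),p["t"])
    for q in("holder","bracket_top","runner_top","post_top","bolt_head","gauge_cap","tip_end","stake_top","bowl_mid","hammer_grip","polish_tin_mid","punch_center"):
        print(q,[(np.round(b["position"],4).tolist(),round(b["conf"],2)) for b in boxes_of(q,p)[:2]])
    np.savez(c,**{k:p[k] for k in p})
    save(p,c+"0",s=1.4)
E
```

```text
{'clock': 0.0, 'position': array([0.2789, 0.5589, 0.2525]), 'ee_rot': array([ 0.2293,  0.9734, -0.0007, -0.0001]), 'grip_width': 0.9998090083205214, 'ft_force': array([ 0.5718,  0.4698, -0.3088])}
scene 285.93596441404026 211.42576293966667 429.86528766328087 [[0.3429038700177561, 0.9392112878333793, -0.01729429770794182], [0.7404699601230952, -0.28158096499234914, -0.61025928776978], [-0.5780321566160032, 0.19645436355638038, -0.7920129474683542]] [-0.1346 -0.3379  1.7289]
holder [([0.5418, 0.055, 0.0145], 0.95), ([0.4903, 0.0215, 0.0835], 0.43)]
bracket_top [([0.543, 0.0529, 0.0128], 0.84)]
runner_top [([0.5408, 0.0524, 0.0105], 0.92)]
post_top [([0.5412, 0.0542, 0.009], 0.86)]
bolt_head [([0.4722, 0.4694, 0.0262], 0.29)]
gauge_cap [([0.6031, 0.1502, 0.2222], 0.76)]
tip_end [([0.5395, 0.0591, 0.0147], 0.28)]
stake_top [([0.5943, 0.1009, 0.1268], 0.52)]
bowl_mid [([0.4749, 0.4677, 0.0283], 0.72)]
hammer_grip [([0.5873, -0.5275, 0.0215], 0.6), ([0.6026, 0.1433, 0.2174], 0.53)]
polish_tin_mid [([0.6877, -0.358, 0.0594], 0.96)]
punch_center [([0.6722, 0.353, 0.0302], 0.66)]
top 285.123
[... 186 characters left out ...]
0.1868556876739923, 0.0055429492467947905, -0.9823717360029893]] [-0.0499  0.5749  1.4084]
holder [([0.5062, 0.073, 0.0153], 0.61)]
bracket_top [([0.5105, 0.07, 0.0123], 0.58)]
runner_top [([0.5101, 0.0721, 0.0144], 0.83)]
post_top [([0.5048, 0.0695, 0.0124], 0.83)]
bolt_head [([0.471, 0.0278, 0.0849], 0.46)]
gauge_cap [([0.5073, 0.0692, 0.0124], 0.73), ([0.5949, 0.1562, 0.2357], 0.66)]
tip_end []
stake_top [([0.5836, 0.1006, 0.1281], 0.69)]
bowl_mid [([0.4986, 0.4678, 0.0209], 0.84), ([0.4726, 0.0252, 0.0824], 0.66)]
hammer_grip [([0.5607, -0.525, 0.0221], 0.77)]
polish_tin_mid [([0.6649, -0.3546, 0.0619], 0.6), ([0.4966, 0.4628, 0.0207], 0.32)]
punch_center [([0.663, 0.358, 0.0263], 0.89)]
```

View pics/scene0.png

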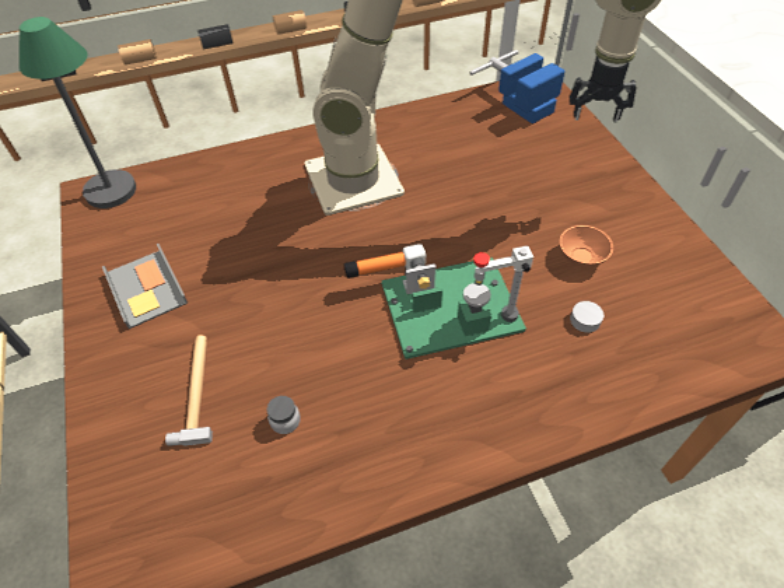

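View pics/top0.png

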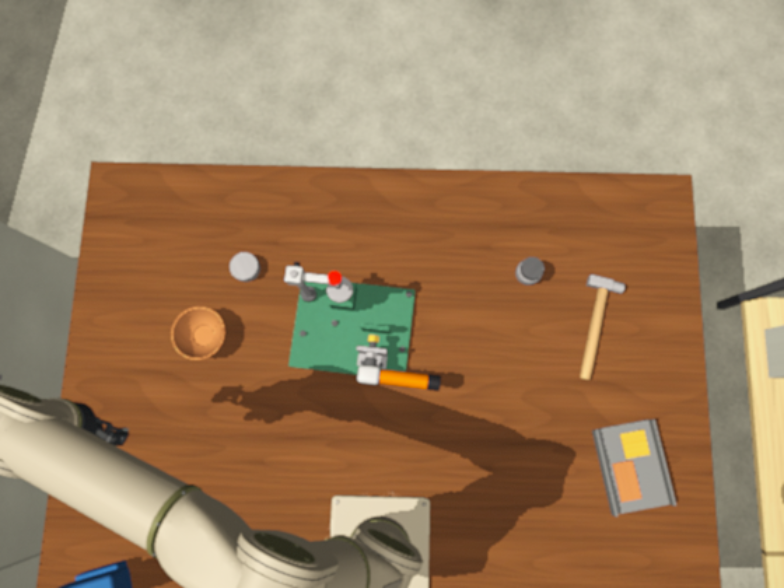

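The scene picture shows the red cap at about (343,187) of the original pixels, with the post to its right and the brass bolt at (303,202). The top picture shows the cap at (239,199) and the bolt at (267,241). Next I measure by colour and cloud.

Run:
```python
from h import *
np.set_printoptions(precision=4,suppress=True)
rays={}
for c in("scene","top"):
    p=dict(np.load(c+".npz")); X=cloud(p); hsv=cv2.cvtColor(p["img"],cv2.COLOR_RGB2HSV); H,S,V=[hsv[...,i].astype(int) for i in range(3)]
    near=(abs(X[...,0]-.54)<.2)&(abs(X[...,1]-.06)<.2)
    red=near&((H<6)|(H>174))&(S>200)&(V>120)&(X[...,2]>.17)
    yel=near&(H>18)&(H<32)&(S>120)&(V>120)
    for n,m in(("red",red),("yel",yel)):
        v,u=np.nonzero(m); print(c,n,m.sum(),u.mean(),v.mean(),np.nanmedian(X[m],0),np.nanmin(X[m],0),np.nanmax(X[m],0))
    g=near&(H>60)&(H<90)&(S>60)&(X[...,2]<.022)&(X[...,2]>.006)
    P=X[g]; r=cv2.minAreaRect((P[:,:2]*1000).astype(np.float32)); print("base",r,np.median(P[:,2]))
    for lo,hi in((.09,.104),(.228,.25)):
        m=near&(X[...,2]>lo)&(X[...,2]<hi)&~red; Q=X[m]
        if len(Q)>8: print(lo,len(Q),Q.mean(0),cv2.minAreaRect((Q[:,:2]*1000).astype(np.float32)))
    m=near&(X[...,2]>.11)&(X[...,2]<.14)&(abs(X[...,1]-.1)<.04); Q=X[m]; print("stake",len(Q),np.median(Q,0),np.percentile(Q[:,2],[10,50,75,90,99]))
```

```text
scene red 5 342.0 187.8 [0.6014 0.093  0.2411] [0.5959 0.0894 0.2408] [0.6065 0.1129 0.242 ]
scene yel 39 305.97435897435895 201.7948717948718 [0.491  0.0201 0.0815] [0.4639 0.0113 0.0513] [0.598  0.1081 0.1743]
base ((522.4725952148438, 79.65455627441406), (288.70904541015625, 232.70162963867188), 84.88624572753906) 0.0144286942638801
0.09 343 [0.4317 0.0079 0.0943] ((477.6739501953125, 49.5477294921875), (396.35528564453125, 131.05816650390625), 46.77595901489258)
0.228 209 [0.6012 0.1523 0.2386] ((599.3539428710938, 147.99462890625), (123.9607925415039, 37.761985778808594), 86.36891174316406)
stake 263 [0.5979 0.1008 0.129 ] [0.125  0.129  0.1304 0.1318 0.1335]
top red 63 238.71428571428572 198.06349206349208 [0.5947 0.1031 0.2455] [0.5815 0.0905 0.2407] [0.6076 0.1149 0.2501]
top yel 112 281.48214285714283 262.08035714285717 [ 0.393  -0.027   0.0903] [ 0.3816 -0.099   0.0137] [0.5045 0.0393 0.0982]
base ((522.4329223632812, 80.45738220214844), (287.5517272949219, 227.2161865234375), 84.41693878173828) 0.015339088278431164
0.09 457 [ 0.4123 -0.0065  0.0949] ((451.14581298828125, 53.548858642578125), (396.87744140625, 108.38211059570312), 56.64381790161133)
0.228 160 [0.5986 0.1753 0.2377] ((597.2471923828125, 148.47262573242188), (121.43248748779297, 33.530853271484375), 84.49845123291016)
stake 200 [0.5876 0.0979 0.1303] [0.1265 0.1303 0.1319 0.1334 0.1361]
```

carry_out(deltas=[[-1, -0.55, -0.4, -0.717, -1], [-1, -0.55, -0.4, -0.717, -1], [-1, -0.55, -0.4, -0.717, -1], [-1, -0.55, -0.4, -0.717, -1]], force=60)

```text
clock: 1.8
position: [0.3804, 0.4149, 0.3156]
ee_rot: [0.048, 0.999, 0.001, 0.002]
ft_force: [-0.2, 0.1, -0.1]
grip_width: 0.143
grasp_force: 0.0
```

carry_out(deltas=[[-0.82, -0.98, 0, 0, -1], [-0.82, -0.98, 0, 0, -1], [-0.82, -0.98, 0, 0, -1], [-0.82, -0.98, 0, 0, -1]])

```text
clock: 2.3
position: [0.4885, 0.2572, 0.3132]
ee_rot: [0.047, 0.999, -0.001, 0.0]
ft_force: [0.8, 0.8, 0.6]
grip_width: -0.002
grasp_force: 0.0
```

Run:
```python
from h import *
np.set_printoptions(precision=4,suppress=True)
o=manip.get_obs(); print({k:o[k] for k in("clock","position","ee_rot","grip_width","ft_force")})
p=camera("wrist"); save(p,"w1",s=1.2); print(proj(p,[.596,.103,.243]),-p["R"].T@p["t"])
np.savez("w1",**p)
```

```text
{'clock': 2.3, 'position': array([0.4885, 0.2572, 0.3132]), 'ee_rot': array([ 0.0474,  0.9989, -0.0006,  0.0004]), 'grip_width': -0.0019209612529228822, 'ft_force': array([0.776 , 0.7579, 0.6354])}
[102.6163 379.6045] [0.4055 0.265  0.4338]
```

View pics/w1.png

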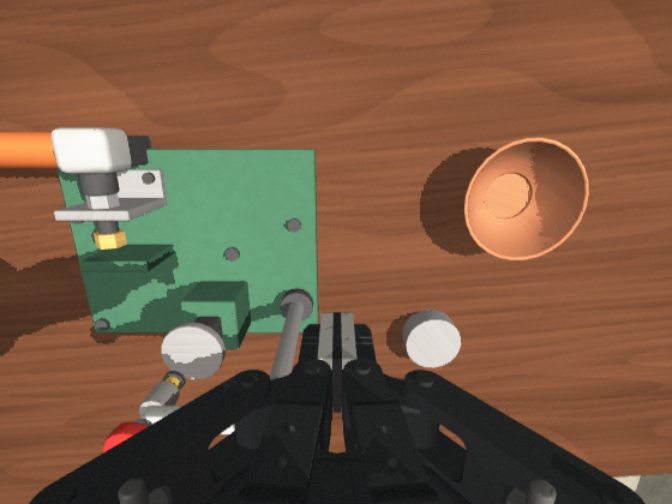

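The wrist view shows the bolt (110,240), bracket, rib, stake top (193,350) and the red cap (125,437), in the 1.2x picture. Now I measure from it.

Run:
```python
from h import *
np.set_printoptions(precision=4,suppress=True)
p=dict(np.load("w1.npz")); X=cloud(p); hsv=cv2.cvtColor(p["img"],cv2.COLOR_RGB2HSV); H,S,V=[hsv[...,i].astype(int) for i in range(3)]
z=X[...,2]; near=(abs(X[...,0]-.52)<.16)&(abs(X[...,1]-.06)<.18)
g=near&(H>60)&(H<90)&(S>60)&(z<.02)&(z>.009); r=cv2.minAreaRect((X[g][:,:2]*1000).astype(np.float32)); print("base",r,np.median(z[g]))
red=near&((H<6)|(H>174))&(S>150)&(z>.15); P=X[red]; print("red",len(P),np.percentile(P[:,2],[5,50,95])); T=P[P[:,2]>np.percentile(P[:,2],60)-.003]; print(T.min(0),T.max(0),cv2.minEnclosingCircle((T[:,:2]*1000).astype(np.float32)))
st=near&(abs(X[...,1]-.1)<.045)&(abs(X[...,0]-.595)<.045)&(z>.12)&(z<.14); T=X[st]; print("stake",len(T),np.median(T,0),cv2.minEnclosingCircle((T[:,:2]*1000).astype(np.float32)))
y=near&(H>15)&(H<32)&(S>100)&(V>100)&(z>.05)&(z<.1)&(X[...,0]>.45); T=X[y]; print("bolt",len(T),T.mean(0),T.min(0),T.max(0)); v,u=np.nonzero(y); print(u.min(),u.max(),v.min(),v.max())
b=near&(z>.085)&(z<.105)&(X[...,0]>.44)&(X[...,0]<.485)&~y; T=X[b]; print("bracket",len(T),np.median(T,0),cv2.minAreaRect((T[:,:2]*1000).astype(np.float32)))
rb=near&(H>60)&(H<90)&(z>.072)&(z<.085)&(X[...,1]<.07); T=X[rb]; print("rib",len(T),np.median(T,0),cv2.minAreaRect((T[:,:2]*1000).astype(np.float32)))
for d in ("scene","top"):
    q=dict(np.load(d+".npz")); print(d,proj(q,[.596,.103,.243]),proj(q,[.4865,.021,.075]))
```

```text
base ((518.8427734375, 83.82109069824219), (289.41143798828125, 227.67063903808594), 84.63729858398438) 0.014265687710264001
red 411 [0.2345 0.243  0.2455]
[0.4694 0.0921 0.241 ] [0.5899 0.2109 0.3679] ((529.508056640625, 151.52023315429688), 84.5176773071289)
stake 1963 [0.5887 0.1094 0.1292] ((591.6618041992188, 107.22154235839844), 30.38172721862793)
bolt 325 [0.484  0.0312 0.083 ] [0.4762 0.0133 0.0653] [0.492  0.0406 0.0898]
78 105 191 207
bracket 796 [0.4544 0.0321 0.0965] ((456.8468933105469, 29.54049301147461), (35.50762176513672, 67.20519256591797), 17.614763259887695)
rib 638 [0.5118 0.0258 0.0789] ((472.0635986328125, 28.143478393554688), (70.14371490478516, 94.10797882080078), 84.70196533203125)
scene [343.4967 185.2257] [301.5743 202.3652]
top [238.9851 197.7714] [267.4286 241.8837]
```

carry_out(deltas=[[-0.782, -0.938, 0, 0, -1], [-0.782, -0.938, 0, 0, -1], [-0.782, -0.938, 0, 0, -1], [-0.782, -0.938, 0, 0, -1], [-0.782, -0.938, 0.25, 0, -1], [-0.782, -0.938, 0.25, 0, -1], [-0.782, -0.938, 0.25, 0, -1]])

```text
clock: 3.22
position: [0.5906, 0.1126, 0.2769]
ee_rot: [0.043, 0.999, 0.0, 0.0]
ft_force: [0.2, -0.2, 1.0]
grip_width: 0.001
grasp_force: 0.0
```

Run:
```python
from h import *
np.set_printoptions(precision=4,suppress=True)
o=manip.get_obs(); print({k:o[k] for k in("clock","position","ee_rot","grip_width","ft_force")})
p=camera("scene"); a=p["img"][140:250,270:420,::-1]
q=camera("wrist"); b=q["img"][150:420,180:480,::-1]
a=cv2.resize(a,(396,290),interpolation=cv2.INTER_CUBIC); b=cv2.resize(b,(322,290))
cv2.imwrite("pics/c1.png",np.hstack([a,b]))
for n in("scene","wrist"):
    pp=p if n=="scene" else q; X=cloud(pp); hsv=cv2.cvtColor(pp["img"],cv2.COLOR_RGB2HSV); H,S,V=[hsv[...,i].astype(int) for i in range(3)]
    m=((H<6)|(H>174))&(S>180)&(V>100)&(abs(X[...,0]-.59)<.04)&(abs(X[...,1]-.105)<.04); P=X[m]; print(n,len(P),P.min(0),P.max(0),np.median(P,0)) if len(P) else 0
```

```text
{'clock': 3.225, 'position': array([0.5906, 0.1126, 0.2769]), 'ee_rot': array([0.0426, 0.9991, 0.0004, 0.0003]), 'grip_width': 0.00058829703470035, 'ft_force': array([ 0.2222, -0.2247,  0.9889])}
scene 59 [0.5832 0.0885 0.2367] [0.6099 0.113  0.2639] [0.598  0.0992 0.2447]
wrist 1124 [0.5757 0.0911 0.2347] [0.6    0.1222 0.2463] [0.5828 0.1034 0.2443]
```

View pics/c1.png

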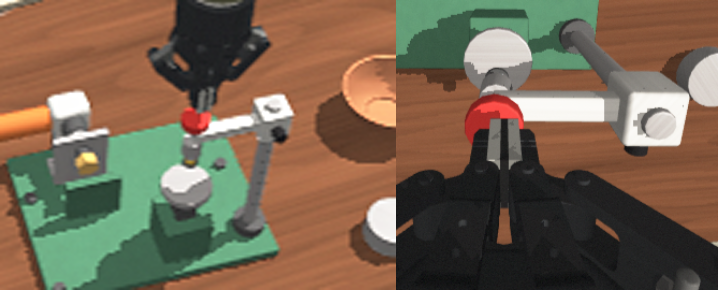

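The scene crop shows the fingertips just above the cap (195,122), and in the wrist crop they are about 6 mm to the post side of the cap's middle (493,117). The arm is still settling, so I press down in stages.

carry_out(deltas=[[0, 0, 0, 0, -1], [0, 0, 0, 0, -1], [0, 0, 0.03, 0, -1], [0, 0, 0.06, 0, -1], [0, 0, 0.08, 0, -1], [0, 0, 0.1, 0, -1], [0, 0, 0.13, 0, -1], [0, 0, 0.16, 0, -1], [0, 0, 0.19, 0, -1], [0, 0, 0.22, 0, -1], [0, 0, 0.24, 0, -1], [0, 0, 0.24, 0, -1]])

```text
clock: 4.82
position: [0.5907, 0.1109, 0.2393]
ee_rot: [0.044, 0.999, -0.0, -0.0]
ft_force: [-0.2, 0.4, -0.6]
grip_width: -0.002
grasp_force: 0.0
```

```bash
cat > gz.py <<'E'
from h import *
import sys
np.set_printoptions(precision=4,suppress=True)
o=manip.get_obs(); print({k:o[k] for k in("clock","position","ft_force")})
p=camera("scene"); q=camera("wrist")
a=cv2.resize(p["img"][150:240,290:390,::-1],(400,360),interpolation=cv2.INTER_CUBIC); b=cv2.resize(q["img"][150:420,180:480,::-1],(400,360))
cv2.imwrite("pics/%s.png"%sys.argv[1],np.hstack([a,b]))
X=cloud(q); hsv=cv2.cvtColor(q["img"],cv2.COLOR_RGB2HSV); H,S,V=[hsv[...,i].astype(int) for i in range(3)]
m=((H<6)|(H>174))&(S>180)&(V>100)&(abs(X[...,0]-.59)<.04)&(abs(X[...,1]-.105)<.04); P=X[m]; print(len(P),P.min(0),P.max(0),np.median(P,0))
m=(X[...,2]>.12)&(X[...,2]<.14)&(abs(X[...,0]-.58)<.03)&(abs(X[...,1]-.105)<.04)&(S<60); P=X[m]; print("stake",len(P),np.median(P,0) if len(P) else 0)
E
python3 gz.py c2
```

```text
{'clock': 4.825, 'position': array([0.5907, 0.1109, 0.2393]), 'ft_force': array([-0.2412,  0.4472, -0.6336])}
855 [0.5758 0.0913 0.206 ] [0.5987 0.1219 0.2187] [0.5802 0.1024 0.2161]
stake 2923 [0.5829 0.1079 0.1292]
```

View pics/c2.png

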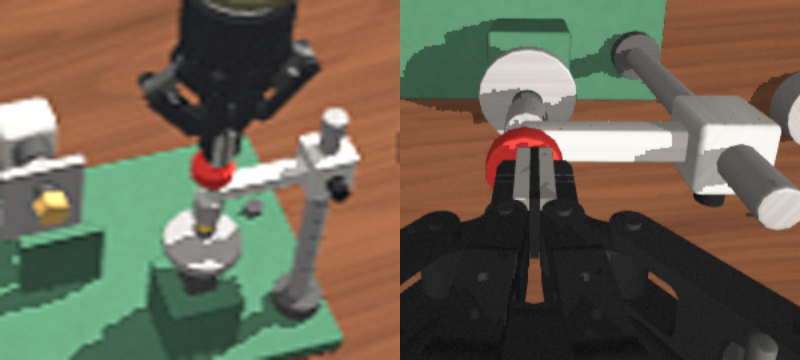

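The slide follows. The scene crop shows the tip about 1 cm above the stake top (205,235), so I go 16 mm more, slowly.

carry_out(deltas=[[0, 0, 0.02, 0, -1], [0, 0, 0.04, 0, -1], [0, 0, 0.05, 0, -1], [0, 0, 0.06, 0, -1], [0, 0, 0.07, 0, -1], [0, 0, 0.08, 0, -1], [0, 0, 0.09, 0, -1], [0, 0, 0.1, 0, -1], [0, 0, 0.11, 0, -1], [0, 0, 0.11, 0, -1], [0, 0, 0.11, 0, -1]])

```text
clock: 6.3
position: [0.5908, 0.111, 0.2233]
ee_rot: [0.044, 0.999, 0.0, 0.0]
ft_force: [-0.3, 0.5, 4.8]
grip_width: 0.003
grasp_force: 2.1
```

```bash
python3 gz.py c3
```

```text
{'clock': 6.3, 'position': array([0.5908, 0.111 , 0.2233]), 'ft_force': array([-0.2899,  0.4781,  4.8052])}
875 [0.5755 0.0911 0.1906] [0.5982 0.1219 0.2031] [0.5802 0.1024 0.2004]
stake 3051 [0.5815 0.1064 0.1292]
```

View pics/c3.png

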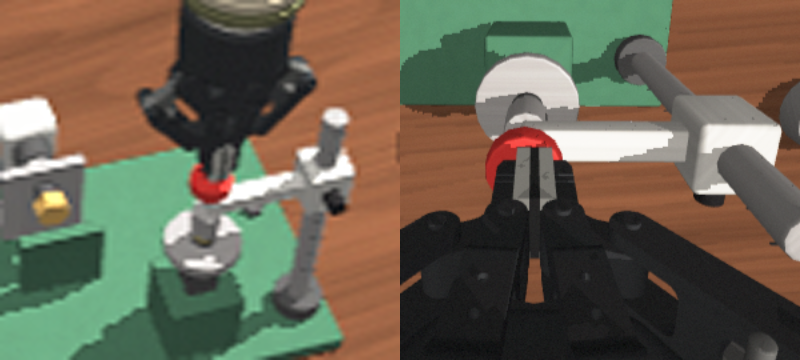

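The tip now stands on the stake, about 5 mm in, with a push of 4.8 N (cap top at 0.201). I lift off and go over the bolt.

carry_out(deltas=[[0, 0, -0.08, 0, -1], [0, 0, -0.3, 0, -1], [0, 0, -0.4, 0, -1], [0, 0, -0.4, 0, -1], [0.3, -0.3, -0.4, 0, 0.2], [0.66, -0.623, -0.4, 0, 0.2], [0.66, -0.623, -0.4, 0, 0.2], [0.66, -0.623, 0, 0, 0.2], [0.66, -0.623, 0.15, 0, 0.2], [0.66, -0.623, 0.3, 0, 0.2], [0.66, -0.623, 0.3, 0, 0.2], [0.66, -0.623, 0.3, 0, 0.2]])

```text
clock: 7.9
position: [0.4843, 0.0267, 0.1787]
ee_rot: [0.044, 0.999, 0.0, 0.0]
ft_force: [0.2, 0.2, 0.1]
grip_width: 0.601
grasp_force: 0.0
```

Run:
```python
from h import *
np.set_printoptions(precision=4,suppress=True)
o=manip.get_obs(); print({k:o[k] for k in("clock","position","ee_rot","grip_width","ft_force")})
p=camera("scene"); q=camera("wrist"); t=camera("top")
a=cv2.resize(p["img"][150:240,290:390,::-1],(400,360),interpolation=cv2.INTER_CUBIC); b=cv2.resize(q["img"][150:420,130:430,::-1],(400,360))
cv2.imwrite("pics/b1.png",np.hstack([a,b]))
for n,pp in(("scene",p),("top",t)):
    X=cloud(pp); hsv=cv2.cvtColor(pp["img"],cv2.COLOR_RGB2HSV); H,S,V=[hsv[...,i].astype(int) for i in range(3)]
    m=((H<6)|(H>174))&(S>180)&(V>100)&(abs(X[...,0]-.59)<.04)&(abs(X[...,1]-.105)<.04); P=X[m]; print(n,len(P),np.median(P,0) if len(P) else 0)
X=cloud(q); z=X[...,2]; hsv=cv2.cvtColor(q["img"],cv2.COLOR_RGB2HSV); H,S,V=[hsv[...,i].astype(int) for i in range(3)]
y=(H>15)&(H<32)&(S>100)&(V>60)&(z>.05)&(z<.1)&(abs(X[...,0]-.484)<.03)&(abs(X[...,1]-.027)<.04); T=X[y]; print("bolt",len(T),T.min(0),T.max(0)) if len(T) else 0
b=(z>.09)&(z<.103)&(abs(X[...,0]-.457)<.018)&(abs(X[...,1]-.03)<.05); T=X[b]; print("bracket",len(T),np.percentile(T,[1,50,99],axis=0))
rb=(H>60)&(H<90)&(z>.074)&(z<.085)&(X[...,0]>.49)&(X[...,0]<.54)&(X[...,1]<.09); T=X[rb]; print("rib",len(T),cv2.minAreaRect((T[:,:2]*1000).astype(np.float32))) if len(T) else 0
```

```text
{'clock': 7.9, 'position': array([0.4843, 0.0267, 0.1787]), 'ee_rot': array([0.0435, 0.9991, 0.    , 0.0001]), 'grip_width': 0.6013929709895179, 'ft_force': array([0.2104, 0.1999, 0.0827])}
scene 21 [0.6061 0.0962 0.1988]
top 13 [0.6045 0.1045 0.202 ]
bolt 696 [0.4756 0.0126 0.0687] [0.4922 0.0401 0.0894]
bracket 1588 [[ 0.4485 -0.0047  0.0907]
 [ 0.455   0.0293  0.0969]
 [ 0.4626  0.0629  0.0987]]
rib 1298 ((512.28173828125, 23.80480194091797), (69.69064331054688, 12.181416511535645), 84.76319885253906)
```

View pics/b1.png

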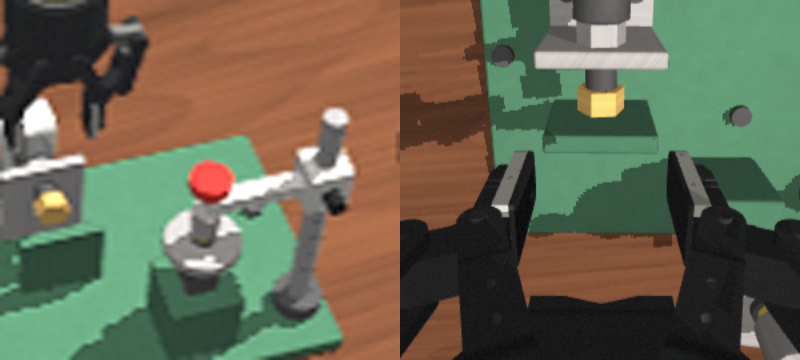

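The gauge stands pressed on the stake with the red cap at (211,175) in the scene crop. In the wrist crop the bolt (600,100) sits between the open jaws, corner up, with the gap clear. I descend and grip.

carry_out(deltas=[[0.005, 0, 0.15, 0, 0.2], [0.005, 0, 0.3, 0, 0.2], [0.005, 0, 0.45, 0, 0.2], [0.005, 0, 0.55, 0, 0.2], [0.005, 0, 0.62, 0, 0.2], [0.005, 0, 0.66, 0, 0.2], [0.005, 0, 0.66, 0, 0.2], [0.005, 0, 0.66, 0, 0.2]], force=80)

```text
clock: 9.05
position: [0.4835, 0.0266, 0.0798]
ee_rot: [0.044, 0.999, 0.0, 0.0]
ft_force: [-0.5, -0.1, -0.4]
grip_width: 0.598
grasp_force: 0.0
```

carry_out(deltas=[[0, 0, 0, 0, -1], [0, 0, 0, 0, -1], [0, 0, 0, 0, -1], [0, 0, 0, 0, -1], [0, 0, 0, 0, -1], [0, 0, 0, 0, -1], [0, 0, 0, 0, -1], [0, 0, 0, 0, -1], [0, 0, 0, 0, -1], [0, 0, 0, 0, -1], [0, 0, 0, 0, -1], [0, 0, 0, 0, -1], [0, 0, 0, 0, -1], [0, 0, 0, 0, -1], [0, 0, 0, 0, -1], [0, 0, 0, 0, -1], [0, 0, 0, 0, -1], [0, 0, 0, 0, -1]])

```text
clock: 11.3
position: [0.4834, 0.0265, 0.08]
ee_rot: [0.044, 0.999, 0.0, 0.0]
ft_force: [-2.9, -1.1, 6.5]
grip_width: 0.279
grasp_force: 78.0
```

carry_out(deltas=[[0, 0, 0, 0, -1], [0, 0, 0, 0, -1], [0, 0, 0, 0, -1], [0, 0, 0, 0, -1], [0, 0, 0, 0, -1], [0, 0, 0, 0, -1], [0, 0, 0, 0, -1], [0, 0, 0, 0, -1]])

```text
clock: 12.3
position: [0.4835, 0.0266, 0.08]
ee_rot: [0.044, 0.999, 0.0, 0.0]
ft_force: [-2.6, -0.2, 7.3]
grip_width: 0.284
grasp_force: 78.0
```

Run:
```python
from h import *
np.set_printoptions(precision=4,suppress=True)
o=manip.get_obs(); print({k:o[k] for k in("clock","position","ee_rot","grip_width","grasp_force","ft_force","torque")})
p=camera("scene"); q=camera("wrist")
a=cv2.resize(p["img"][150:240,290:390,::-1],(400,360),interpolation=cv2.INTER_CUBIC); b=cv2.resize(q["img"][150:420,130:430,::-1],(400,360))
cv2.imwrite("pics/b2.png",np.hstack([a,b]))
```

```text
{'clock': 12.3, 'position': array([0.4835, 0.0266, 0.08  ]), 'ee_rot': array([0.0438, 0.999 , 0.0002, 0.0003]), 'grip_width': 0.2835215698793479, 'grasp_force': 78.00963297486305, 'ft_force': array([-2.6037, -0.1726,  7.3002]), 'torque': array([-0.0107,  0.5429,  0.0004])}
```

View pics/b2.png

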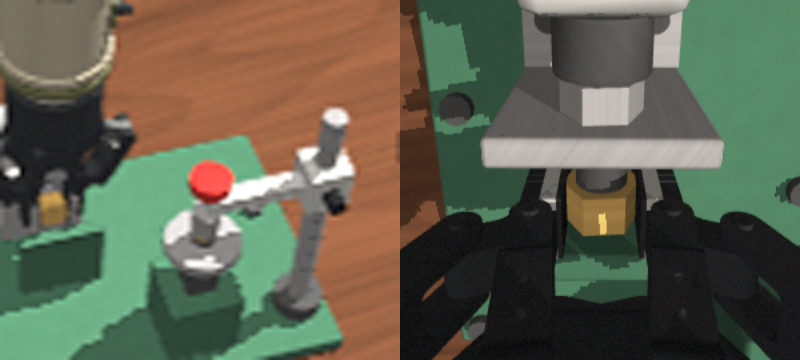

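The wrist crop shows the jaws closed on the hex head (600,195). The opening is 24 mm, which is its size across the flats, at a steady 78 N. The gauge is unchanged, so I hand in.

```bash
python3 -c "
from workcell import ticket; print(ticket.hand_in())"
```

```text
the job is handed in; nothing more can be done
None
```

I handed the job in at about 12.3 s of the 54 s. The gauge's tip stands about 5 mm into its sleeve on the stake and the gripper holds the bolt head square on its flats at 78 N; the verdict was not shown, and I took the head as stopped from the steady grip rather than a direct turn reading.

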